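# Shut the marked cooling-water valve in the bench box

### The arm

A 7-joint arm with a two-finger parallel gripper is mounted at the origin on the work surface. World frame = base frame: x ahead of the robot, y to its left, z up, the work surface at z = 0. Lengths are in m, angles in rad, forces in N, time in s.
With the tool pointing down it reaches from about 0.35 to 0.9 m from the base axis. Payload 7.2 kg.
Tool frame: the origin (TCP) lies at the very end of the fingers, on their centre line; the grasp point (between the pads) lies 19 mm behind it; y points along the fingers, z is the direction in which the jaws open and shut, and the axes are right-handed (so a half turn about y gives the same grasp; the last joint's range is limited). The gripper opens to 85 mm and grips with 20 to 120 N. Pads are 22 mm wide; open, the fingers measure 114 mm over their backs; the gripper's body (76 mm by 85 mm) begins 54 mm behind the grasp point. The pads swing forward as they close: fully open they stand 13 mm farther back than shut.
Start: joints at [1.085, 0.411, -0.013, 1.596, 0.006, 1.134, -0.082], TCP at [0.254, -0.571, 0.194] pointing down, gripper open.
Joint ranges: [-2.95, 2.95], [-0.29, 1.99], [-1.47, 1.44], [0.14, 2.54], [-1.03, 4.17], [0.13, 1.85], [-2.86, 2.86]. Speed limits (rad/s): [2.39, 2.39, 3.01, 3.01, 3.14, 3.14, 3.14].

### API

Orientations are given as [roll, pitch, yaw] about the fixed x, y, z axes, in that order (R = Rz(yaw) Ry(pitch) Rx(roll)).
In Python, from bench import * gives the robot as it stands. The module is installed in compiled form; this text tells all that it offers.
- The arm moves only by the tool send_rows, never from a script. Its arguments are lists of equal length, an entry for each row: "jaw": the finger opening in mm, from 0 to 85.4; "xyz": the shift along the tool's x, y, z in mm, a list of three; "turn": the turn, a rotation vector about the tool's x, y, z in rad, a list of three. A call has 1 to 8 rows; each row is the pose to reach, as a shift and turn from the pose commanded when the call began, along the tool's axes at that moment; what a row does not reach only later rows make up. A row lasts 1/10 s, in which the tool goes at most 50 mm and 8.59 degrees, less where a joint would pass 70% of its speed; a pose out of reach is approached as far as the arm can. A call with a gripper value outside its range is refused whole. The fingers move at their own pace and stop on an object; the grip force is fixed at half the most. Time passes only in rows, so rows that repeat a pose let the fingers close. It gives the time, the measured TCP pose, the force and the opening at its end, in the units of the state.
- observe(): the state, without advancing time (a new reading comes with each control period).
- camera(name): name is "side" or "top"; returns the picture (384x512x3 uint8, red, green, blue); there is no depth.
- get_calibration(name): a dict with "fov_y" (degrees; the focal length in pixels is half the picture's height over the tangent of half this angle, whatever the lens; pixels are square), "cx", "cy" (the principal point, pixels), "view" (4x4, takes a point from world to camera coordinates). Camera axes: x right, y up, looking along -z (the intrinsics and any distortion apply to the point x, -y, -z); pixel columns grow to the right and rows downward; lengths in m; the calibration is good to about 2 mm. A picture is of the moment at which its call begins. get_calibration takes no time and is no camera call.
- sign_off(): hands the job in, once; it reports no verdict.
The state is a dict: "clock": time; "q": joint angles; "qd": joint speeds; "tau": joint torques, N m; "tcp_pos": TCP position; "ee_rot": TCP orientation; "force": force on the tool from outside, world axes, zero at the start; "wrist_torque": the same for the moment, N m; "opening": opening from 0.0 (shut) to 1.0 (fully open).
Only numpy, scipy, OpenCV 4.12 (cv2) and the standard library are available. Lean on these libraries where they do the work, as an engineer would, in place of code of your own. Each camera call takes 0.05 s, during which the arm holds its last target.

### The job

On the lab bench stands a low grey water box with a sliding metal cover over two small quarter-turn valves. With the fingertips, push the cover by its rib all the way aside along its channel, then push the lever that carries the round disc clockwise until that valve is fully shut (lever across its pipe), and withdraw. Only push, never lift the cover off; leave the plain lever open and the glassware around the box where it stands.

Things in the scene. Friction and masses are not known exactly. Their poses are not given: they have to be found in the camera images.
- water_box: Grey valve box fixed to the bench, 150 (x) by 470 (y) by 88 mm high; origin under its centre, x to its back where the copper pipes leave, y along its length. Its half at negative y is an open well with two valves; its half at positive y a closed deck, top at z 77. Ledges at z 78 carry the cover along the whole length, between guide lips 138 apart and end walls at y -227 and 227, all up to z 88.
- well (a point): Centre of the well's floor in the box: x 0, y -115, z 12 mm of the box frame; axes as the box's. The well is 110 (x) by 225 (y) mm inside. Pipes and valve bodies in it stay below z 40 of the box frame; the lever bars are at z 50 to 62, so 10 mm or more is free beneath them except at the pivots.
- cover_rib (a point): Centre of the rib on the cover, at z 96 of the box frame, axes as the box's. Rib: 80 long (x), 12 thick (y), z 84 to 108, in the middle of the plate. Starts at y -115 to -100 of the box (well covered); pushed along the box's +y it meets the end wall at y 117.
- cover: The cover: a loose aluminium plate 134 (x) by 220 (y) by 6 mm with an upright rib, about 0.35 kg, lying in the box's channel; origin under its centre, axes as the box's. It slides with 1 to 5 N; it could be lifted off but must not be.
- marked_lever (a joint): Angle (rad) of the marked lever: 0 open, pointing from its pivot to the box's -x, along its pipe; 1.571 fully shut against its stop, pointing to the box's +y. It turns clockwise seen from above, with about 0.1 N m of friction, and stays where it is left. Starts between 0.02 and 0.25.
- marked_pivot (a point): Pivot (vertical axis) of the marked lever, half-way up its bar: z 56, x 20 mm of the box frame, in one of two bays, y -155 or y -65. Axes as the box's; does not turn with the lever.
- marked_tip (a point): Point on the marked lever 42 mm from its pivot, half-way up the bar (z 56 of the box frame), on the axis of the upright round disc, 26 mm across, z 50 to 68, that marks this lever. Bar: steel, 14 wide, 12 high, ending 55 mm from the pivot. Both levers are of the same steel: only the disc tells them apart.
- plain_lever (a joint): Angle (rad) of the other, plain lever, same sense and size (14 wide, 12 high, 55 mm long, no disc); starts 0.02 to 0.2 and stays open.
- plain_pivot (a point): Pivot of the plain lever, half-way up the bar, in the other bay, 90 mm along the box's y from the marked one.
- stopper_a: Loose glass stopper, 32 across, 40 mm high, standing in front of the box; origin under its centre.
- stopper_b: Loose glass stopper, 32 across, 40 mm high, standing behind the box; origin under its centre.
- jar: Loose small glass jar with lid, 48 across, 55 mm high, in front of the box; origin under its centre.
- bottle: Loose amber bottle, 60 across, 130 mm high, behind the box; origin under its centre.
- beaker: Loose glass beaker, 64 across, 75 mm high, behind the box; origin under its centre.
- bowl: Loose glass bowl, 160 across, 85 mm high, to the left of the box; origin under its centre.
- cylinder: Loose measuring cylinder, foot 68 across, 200 mm high, to the left of the box, beyond the bowl; origin under its centre.

How it is judged:
By the outcome, as a careful person would: the job done as asked, in the order asked, and still so for the second after the job is handed in, with the robot touching nothing.
It also fails if it takes over 56 s, if anything falls off the work surface, if the arm or the gripper's body presses on something with over 40 N, if the wrist force passes 120 N, or if a joint passes its speed limit or range.

## Working session

There is one attempt and no reset: what is moved stays moved. The work goes in short steps, Python scripts to look and compute and a tool call to move; the robot and the scene stay as the last step left them, time stands still between calls to the robot, and variables do not carry over. Pictures are saved under pics/ and viewed, and the job is handed in when it is done.

Besides the shell and the picture viewer there is one more tool, called as a command line: name --argument value ..., lists and objects as JSON in quotes. send_rows: Moves the arm, as the interface text tells. Its arguments: {"type":"object","properties":{"jaw":{"type":"array","items":{"type":"number"}},"xyz":{"type":"array","items":{"type":"array","items":{"type":"number"}}},"turn":{"type":"array","items":{"type":"array","items":{"type":"number"}}}},"required":["jaw","xyz","turn"]}

```bash
mkdir -p pics
python3 - <<'E'
from bench import *
import cv2,numpy as np
s=observe()
for k in s: print(k,s[k])
for n in("side","top"):
    cv2.imwrite(f"pics/{n}0.png",cv2.cvtColor(camera(n),cv2.COLOR_RGB2BGR))
    print(n,get_calibration(n))
E
```

```text
clock 0.0
q [ 1.08478484  0.41193193 -0.01272441  1.59705874  0.00557597  1.13429186
 -0.08222277]
qd [-0.0004252  -0.00121347  0.00111558 -0.00049517  0.00134084  0.0009922
  0.00180319]
tau [-1.72491928e-04 -6.00621271e+01  6.82160519e-01 -2.99416620e+01
  1.38182196e-02  1.04458979e-02  1.28989819e-05]
tcp_pos [ 0.25334342 -0.57073289  0.19332708]
ee_rot [-1.57244855e+00 -9.07432812e-05 -2.72377797e+00]
force [-0.5793042  -0.07543468  0.59637591]
wrist_torque [-0.04671132 -0.04456918 -0.01369939]
opening 0.9993588374960858
side {'fov_y': 44.738196253625865, 'cx': 258.1192870618319, 'cy': 191.43242149437594, 'view': array([[ 0.9873622 , -0.15787129,  0.01387621, -0.55152779],
       [ 0.1149435 ,  0.77365004,  0.62309999, -0.23182055],
       [-0.10910493, -0.6136304 ,  0.78201908, -1.02621446],
       [ 0.        ,  0.        ,  0.        ,  1.        ]])}
top {'fov_y': 42.5076657230977, 'cx': 256.3240822751139, 'cy': 202.78247789832128, 'view': array([[-0.01211469, -0.99981156, -0.01516839,  0.15126512],
       [ 0.98235827, -0.01473155,  0.18642752, -0.59221891],
       [-0.18661584, -0.01264228,  0.98235162, -1.23493068],
       [ 0.        ,  0.        ,  0.        ,  1.        ]])}
```

View pics/side0.png

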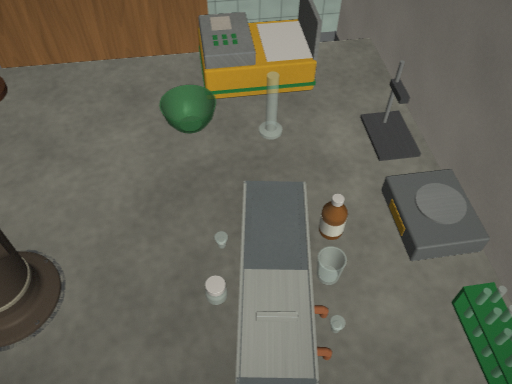

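View pics/top0.png

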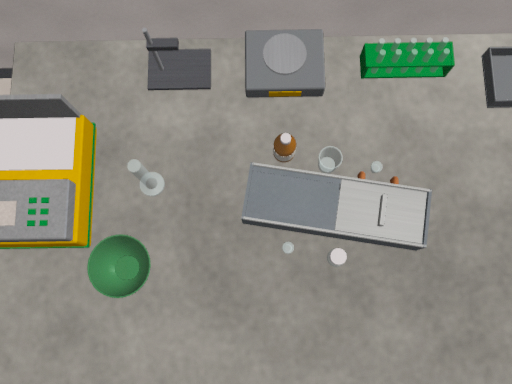

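The box shows in the side view at about columns 237–317, rows 180–384. In the top view its corners are near (252,165), (430,187), (422,247) and (244,233). The rib is at (381,210). I'll zoom in to get accurate corners.

```bash
cat > h.py <<'E'
import numpy as np,cv2
from bench import *
def proj(n,P):
    c=get_calibration(n);V=c["view"];P=np.atleast_2d(P)
    p=P@V[:3,:3].T+V[:3,3]
    f=192/np.tan(np.radians(c["fov_y"]/2))
    return np.c_[c["cx"]+f*p[:,0]/-p[:,2],c["cy"]+f*p[:,1]/p[:,2]]
def ray(n,uv,z):
    c=get_calibration(n);V=c["view"];f=192/np.tan(np.radians(c["fov_y"]/2))
    d=np.array([(uv[0]-c["cx"])/f,-(uv[1]-c["cy"])/f,-1]);R=V[:3,:3]
    o=-R.T@V[:3,3];d=R.T@d
    return o+d*(z-o[2])/d[2]
def crop(n,x0,y0,x1,y1,k,name,src=None):
    im=cv2.imread(src) if src else cv2.cvtColor(camera(n),cv2.COLOR_RGB2BGR)
    c=cv2.resize(im[y0:y1,x0:x1],None,fx=k,fy=k,interpolation=cv2.INTER_CUBIC)
    for x in range((x0//20+1)*20,x1,20): cv2.putText(c,str(x),((x-x0)*k,10),0,.35,(0,255,255),1); cv2.line(c,((x-x0)*k,12),((x-x0)*k,18),(0,255,255),1)
    for y in range((y0//20+1)*20,y1,20): cv2.putText(c,str(y),(0,(y-y0)*k+4),0,.35,(0,255,255),1); cv2.line(c,(24,(y-y0)*k),(30,(y-y0)*k),(0,255,255),1)
    cv2.imwrite(name,c)
E
python3 - <<'E'
from h import *
crop("top",238,140,438,260,4,"pics/topz.png","pics/top0.png")
crop("side",200,170,360,384,3,"pics/sidez.png","pics/side0.png")
print(proj("top",[[.254,-.571,.194],[0,0,0]]),proj("side",[[.254,-.571,.194],[0,0,0]]))
for uv in [(252,165),(430,187),(422,247),(244,233)]: print(ray("top",uv,.088))
E
```

```text
[[582.27601144 338.47313764]
 [316.78813578 439.50562693]] [[ 82.35131815 634.01804224]
 [  7.38193091 296.8234358 ]]
[0.68808501 0.15282537 0.088     ]
[ 0.62267297 -0.30128957  0.088     ]
[ 0.46970533 -0.26954984  0.088     ]
[0.51112801 0.17488104 0.088     ]
```

View pics/topz.png

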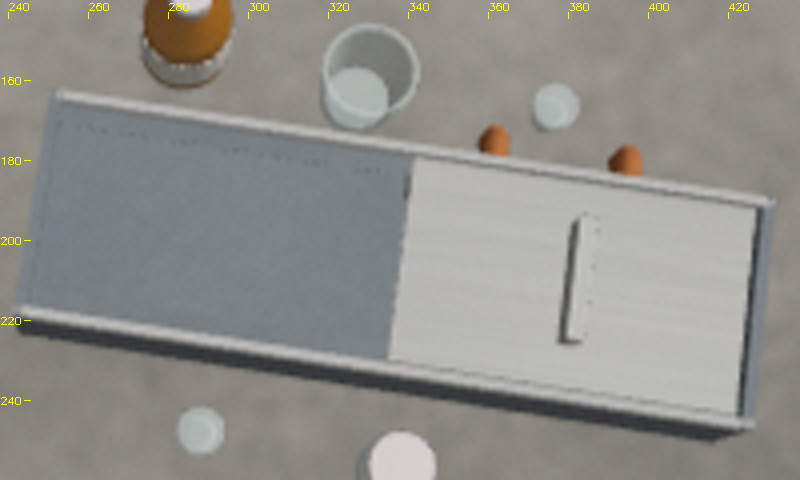

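View pics/sidez.png

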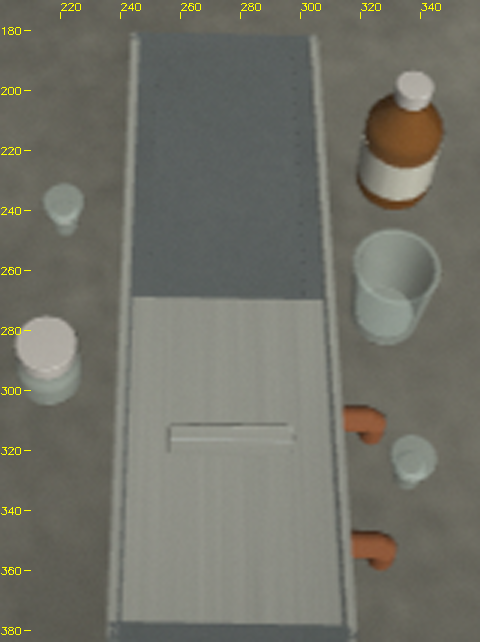

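```bash
cat > fit.py <<'E'
from h import *
from scipy.optimize import least_squares
def z(c,pts): return [(238+x/4-.4,140+y/4-.4) if c=="top" else (200+x/3-.33,170+y/3-.33) for x,y in pts]
T=np.array(z("top",[(55,91),(773,200),(750,430),(20,308)])); TB=np.array([[75,235,88],[75,-235,88],[-75,-235,88],[-75,235,88]])/1e3
S=np.array(z("side",[(133,33),(315,36)])); SB=np.array([[-75,235,88],[75,235,88]])/1e3
# cover corners z84 : unknown cover y; rib top corners z108
TC=np.array(z("top",[(413,155),(387,359),(757,208),(736,412)])); CB=np.array([[67,110,84],[-67,110,84],[67,-110,84],[-67,-110,84]])/1e3
SC=np.array(z("side",[(132,297),(323,300),(118,622),(342,625)])); CS=np.array([[-67,110,84],[67,110,84],[-67,-110,84],[67,-110,84]])/1e3
def w(p,B,dy=0):
    c,s=np.cos(p[2]),np.sin(p[2]);B=B+[0,dy,0]
    return np.c_[p[0]+c*B[:,0]-s*B[:,1],p[1]+s*B[:,0]+c*B[:,1],B[:,2]]
def dist(n,uv,k):
    c=get_calibration(n);o=np.array([c["cx"],c["cy"]]);f=192/np.tan(np.radians(c["fov_y"]/2))
    d=(uv-o)/f; return o+f*d*(1+k*(d**2).sum(1,keepdims=True))
def res(p):
    return np.concatenate([dist("top",proj("top",w(p,TB)),p[4])-T,dist("side",proj("side",w(p,SB)),p[5])-S,dist("top",proj("top",w(p,CB,p[3])),p[4])-TC,dist("side",proj("side",w(p,CS,p[3])),p[5])-SC])
if __name__=="__main__":
    for m in(0,1):
        g=lambda p:res(np.r_[p[:4],p[4:]*m]).ravel()
        r=least_squares(g,[.57,-.06,-.14,-.11,0,0],loss="soft_l1")
        print(r.x,np.sqrt(np.mean(r.fun**2)));print(r.fun.reshape(-1,2).round(1).tolist())
E
python3 fit.py
```

```text
[ 0.58416376 -0.06269285 -0.17324588 -0.11383905  0.          0.        ] 0.7399635457353008
[[-0.6, -1.2], [1.6, -0.7], [1.6, -0.2], [-1.4, 0.9], [-0.4, -0.4], [0.9, -0.1], [0.9, 0.1], [0.5, 0.1], [0.4, 0.0], [0.4, 0.6], [-0.1, -0.1], [-0.2, 0.1], [0.4, -1.1], [-0.4, -0.7]]
[ 0.58393961 -0.06349606 -0.17310273 -0.11303372 -0.06004661  0.03026527] 0.5390864606417991
[[-0.3, -1.1], [0.6, -0.5], [0.6, -0.5], [-1.1, 1.0], [-0.5, -0.1], [0.9, 0.1], [0.7, 0.2], [0.4, 0.1], [-0.8, 0.1], [-0.7, 0.3], [-0.2, -0.1], [-0.2, 0.2], [0.3, -0.2], [-0.2, 0.3]]
```

```bash
cat >> h.py <<'E'
from scipy.spatial.transform import Rotation as Ro
BOX=np.array([.584,-.0633,-.1732])
def b2w(x,y,z):
    c,s=np.cos(BOX[2]),np.sin(BOX[2]); return np.array([BOX[0]+(c*x-s*y)/1e3,BOX[1]+(s*x+c*y)/1e3,z/1e3])
def w2b(p):
    c,s=np.cos(BOX[2]),np.sin(BOX[2]); d=(np.array(p)-[BOX[0],BOX[1],0])*1e3
    return np.array([c*d[0]+s*d[1],-s*d[0]+c*d[1],d[2]])
PY=np.pi/2+BOX[2]-np.pi   # world yaw: tool x along box -y
def delta(x,y,z,dyaw=0):
    """dyaw: box-frame yaw offset from PY"""
    s=observe();R=Ro.from_euler("xyz",s["ee_rot"])
    Rt=Ro.from_euler("xyz",[-np.pi/2,0,PY+dyaw])
    return (R.inv().apply(b2w(x,y,z)-s["tcp_pos"])*1e3).round(1),(R.inv()*Rt).as_rotvec().round(3)
def st():
    s=observe();e=Ro.from_euler("xyz",s["ee_rot"]).as_matrix()
    print("t",round(s["clock"],2),"box",w2b(s["tcp_pos"]).round(1),"yawoff",round((s["ee_rot"][2]-PY+np.pi)%(2*np.pi)-np.pi,3),"tilt",e[:,1].round(3),"F",s["force"].round(1),"open",round(s["opening"],2),"q",s["q"].round(2))
E
python3 - <<'E'
from h import *
st()
print(delta(0,-165,190)); print(delta(0,-165,92))
for n,uv,z in[("bottle","286,139",.13),("beaker","330,158",.075)]:
    uv=list(map(float,uv.split(",")));print(n,w2b(ray("top",uv,z)))
print(w2b(ray("top",(384.5,207),.108)))
E
```

```text
t 0.1 box [-238.2 -556.9  193.4] yawoff -0.98 tilt [-0.001  0.001 -1.   ] F [-0.1  0.1 -1.6] open 1.0 q [ 1.08  0.41 -0.01  1.6   0.01  1.13 -0.08]
(array([-416.2,    3.7, -192.7]), array([ 0.001, -0.98 , -0.001]))
(array([-416.2,  101.7, -192.5]), array([ 0.001, -0.98 , -0.001]))
bottle [134.5962802  154.15368185 130.        ]
beaker [119.3218099   32.98431095  75.        ]
[   4.86491948 -114.98375523  108.        ]
```

send_rows --jaw '[0, 0, 0, 0, 0, 0, 0, 0]' --xyz '[[-40, 0, -18], [-85, 0, -40], [-130, 0, -60], [-175, 0, -81], [-220, 0, -102], [-265, 0, -123], [-310, 0, -144], [-345, 0, -160]]' --turn '[[0, -0.12, 0], [0, -0.24, 0], [0, -0.36, 0], [0, -0.48, 0], [0, -0.6, 0], [0, -0.72, 0], [0, -0.85, 0], [0, -0.98, 0]]'

```text
clock: 0.9
tcp_pos: [0.5057, -0.2818, 0.1941]
ee_rot: [-1.571, 0.001, -1.736]
force: [0.0, -0.2, 0.3]
opening: 0.001
```

Run:
```python
from h import *
st()
print(delta(0,-165,150)); print(delta(0,-165,92))
```

```text
t 0.9 box [ -39.5 -228.8  194.1] yawoff 0.008 tilt [ 0.     0.001 -1.   ] F [ 0.  -0.2  0.3] open 0.0 q [ 0.69  0.36 -0.35  1.69  0.13  1.11  0.14]
(array([-63.4,  44.2,  40. ]), array([-0.   ,  0.008, -0.001]))
(array([-63.4, 102.2,  40. ]), array([-0.   ,  0.008, -0.001]))
```

send_rows --jaw '[0, 0, 0, 0, 0, 0]' --xyz '[[-30, 10, 20], [-63, 30, 41], [-63, 60, 41], [-63, 85, 41], [-63, 102, 41], [-63, 102, 41]]' --turn '[[0, 0.008, 0], [0, 0.008, 0], [0, 0.008, 0], [0, 0.008, 0], [0, 0.008, 0], [0, 0.008, 0]]'

```text
clock: 1.5
tcp_pos: [0.5531, -0.2293, 0.0892]
ee_rot: [-1.576, 0.001, -1.751]
force: [0.6, 0.2, -0.0]
opening: -0.0
```

Run:
```python
from h import *
st()
crop("side",200,170,400,384,2,"pics/s1.png"); crop("top",238,120,438,260,3,"pics/t1.png")
```

```text
t 1.5 box [  -1.8 -168.8   89.2] yawoff -0.007 tilt [-0.005  0.002 -1.   ] F [ 0.6  0.2 -0. ] open -0.0 q [ 0.56  0.5  -0.34  1.75  0.2   0.93 -0.04]
```

View pics/s1.png

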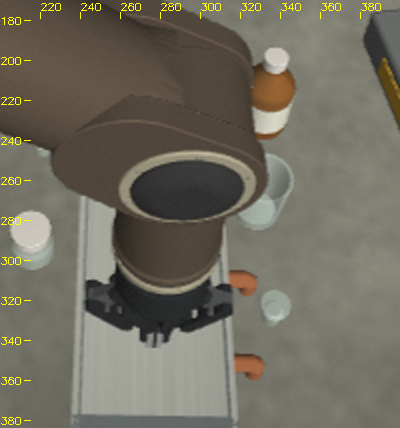

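View pics/t1.png

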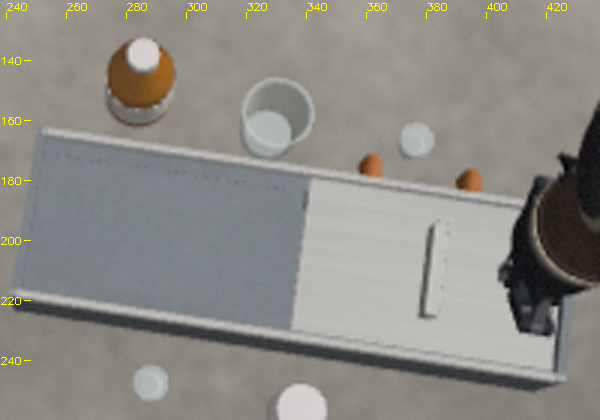

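The finger is on the −y side of the rib and clear of it. In the top view the tip is near (402,210) and the rib near (381,210). Next I push along box +y, which is tool −x.

send_rows --jaw '[0, 0, 0, 0, 0, 0, 0, 0]' --xyz '[[-10, -2, -1], [-20, -2, -1], [-28, -2, -1], [-34, -2, -1], [-40, -2, -1], [-46, -2, -1], [-54, -2, -1], [-62, -2, -1]]' --turn '[[0, 0, 0], [0, 0, 0], [0, 0, 0], [0, 0, 0], [0, 0, 0], [0, 0, 0], [0, 0, 0], [0, 0, 0]]'

```text
clock: 2.4
tcp_pos: [0.5655, -0.1683, 0.0941]
ee_rot: [-1.571, -0.0, -1.752]
force: [-0.1, 0.8, 0.4]
opening: -0.001
```

Run:
```python
from h import *
st()
```

```text
t 2.4 box [  -0.2 -106.6   94.1] yawoff -0.008 tilt [-0.  0. -1.] F [-0.1  0.8  0.4] open -0.0 q [ 0.47  0.48 -0.36  1.77  0.2   0.93 -0.15]
```

Run:
```python
from h import *
crop("top",238,120,438,260,4,"pics/t2.png"); st()
```

```text
t 2.45 box [-1.000e-01 -1.046e+02  9.420e+01] yawoff -0.006 tilt [ 0.     0.001 -1.   ] F [-0.   2.   0.7] open 0.0 q [ 0.47  0.48 -0.36  1.77  0.2   0.93 -0.15]
```

View pics/t2.png

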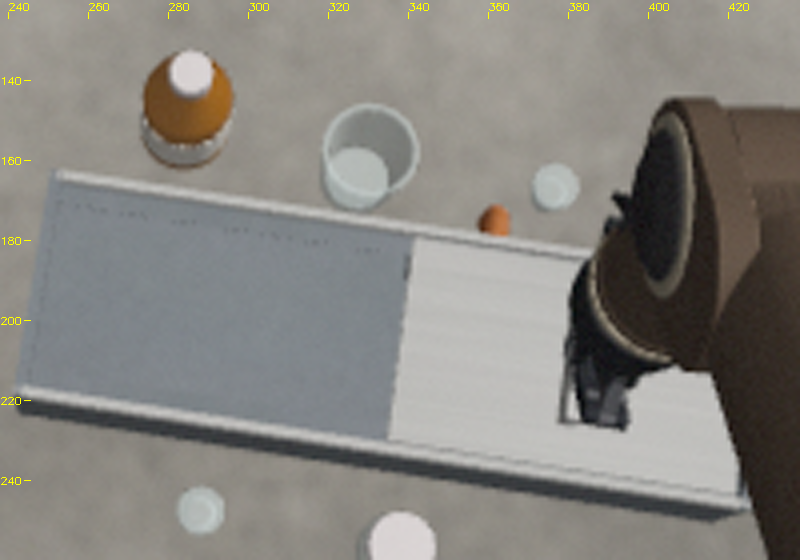

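Run:
```python
from h import *
for y in(-168.8,-104.6):
    p=b2w(0,y,92); print(proj("top",p),proj("side",p))
s=observe();p=s["tcp_pos"];print(proj("top",p),proj("side",p))
print(proj("top",b2w(0,-113.5,108)),proj("side",b2w(0,-113.5,108)))
crop("side",200,170,400,384,3,"pics/s2.png")
```

```text
[[404.06254796 213.31361852]] [[276.21050205 345.34970668]]
[[378.66312072 209.35917915]] [[275.89851589 312.98737354]]
[[378.87237872 209.24552747]] [[275.90142286 312.53329404]]
[[383.68568614 208.80199728]] [[276.30463465 313.86974986]]
```

View pics/s2.png

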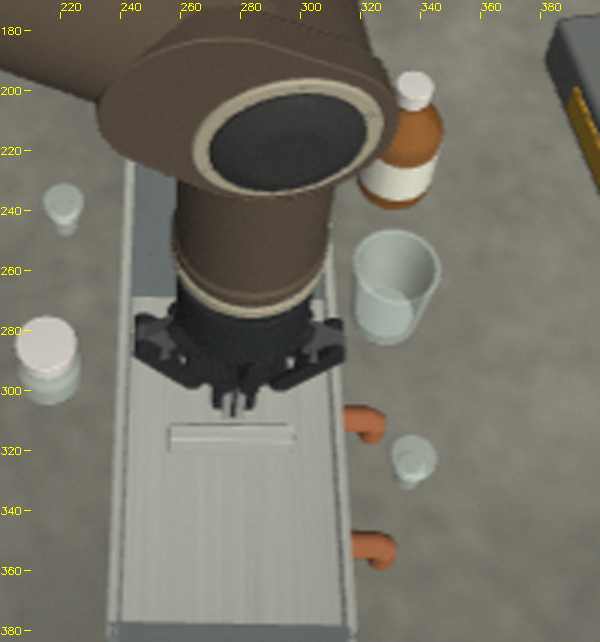

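Run:
```python
from h import *
for y in(-168.8,-104.6):
  for z in (85,90,100,110,120):
    p=b2w(0,y,z); print(y,z,proj("top",p).round(1),proj("side",p).round(1))
crop("side",250,290,310,330,12,"pics/s2z.png"); crop("top",360,180,420,230,12,"pics/t2z.png");
st()
```

```text
-168.8 85 [[403.3 213.8]] [[276.  346.7]]
-168.8 90 [[403.8 213.4]] [[276.2 345.7]]
-168.8 100 [[405.  212.8]] [[276.4 343.8]]
-168.8 110 [[406.1 212.1]] [[276.6 341.8]]
-168.8 120 [[407.2 211.4]] [[276.9 339.8]]
-104.6 85 [[378.  209.8]] [[275.7 314.5]]
-104.6 90 [[378.5 209.5]] [[275.9 313.4]]
-104.6 100 [[379.4 208.8]] [[276.1 311.3]]
-104.6 110 [[380.3 208.1]] [[276.3 309.1]]
-104.6 120 [[381.2 207.4]] [[276.5 306.8]]
t 2.6 box [-1.00e-01 -1.07e+02  9.41e+01] yawoff -0.007 tilt [-0. -0. -1.] F [1.3 0.3 0.8] open 0.0 q [ 0.47  0.48 -0.36  1.77  0.2   0.93 -0.15]
```

View pics/s2z.png

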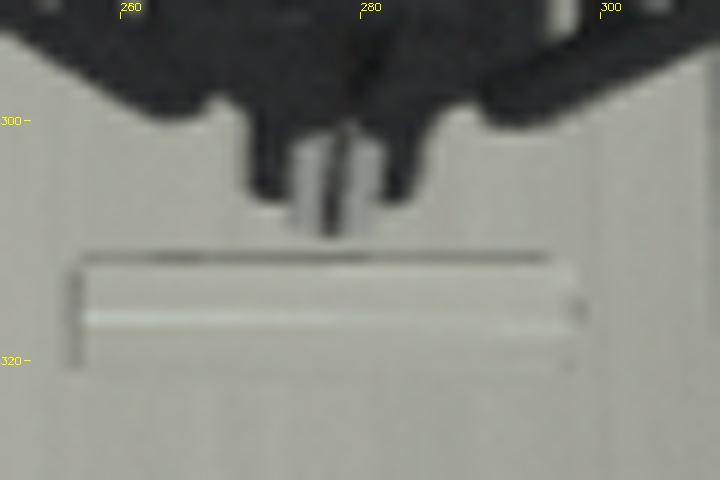

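View pics/t2z.png

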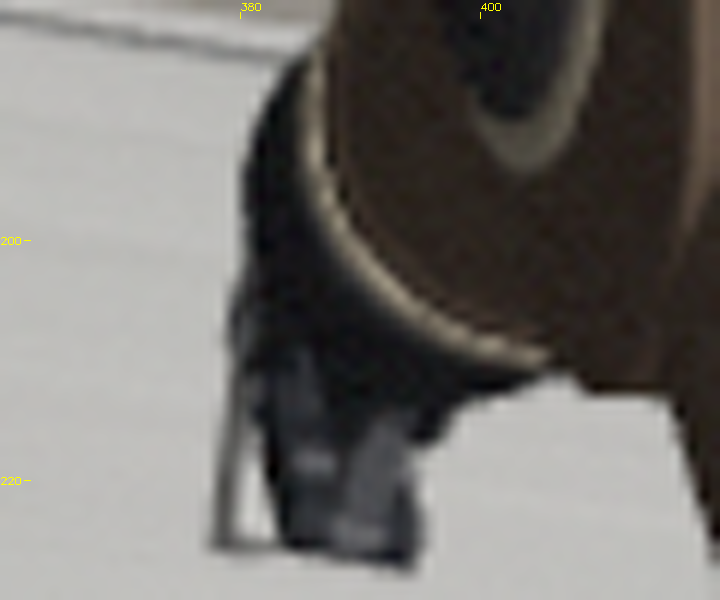

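The cover hasn't moved: its edge is still at about (341,180). In the side view the fingertip ends near row 309 and does not hide the rib, so the real tip is well above the reported TCP. I'll back off and find the true tip height with a gentle touch test on the plate.

send_rows --jaw '[0, 0, 0, 0, 0]' --xyz '[[20, -10, 0], [45, -10, 0], [60, -5, 0], [60, 0, 0], [60, 0, 0]]' --turn '[[0, 0, 0], [0, 0, 0], [0, 0, 0], [0, 0, 0], [0, 0, 0]]'

```text
clock: 3.1
tcp_pos: [0.5537, -0.2272, 0.0928]
ee_rot: [-1.573, 0.001, -1.752]
force: [0.6, 0.8, -0.5]
opening: 0.001
```

Run:
```python
from h import *
st();st()
crop("side",250,310,310,360,12,"pics/s3z.png"); st()
```

```text
t 3.1 box [  -1.6 -166.7   92.8] yawoff -0.008 tilt [-0.002  0.001 -1.   ] F [ 0.6  0.8 -0.5] open 0.0 q [ 0.56  0.5  -0.34  1.75  0.2   0.93 -0.04]
t 3.1 box [  -1.6 -166.7   92.8] yawoff -0.008 tilt [-0.002  0.001 -1.   ] F [ 0.6  0.8 -0.5] open 0.0 q [ 0.56  0.5  -0.34  1.75  0.2   0.93 -0.04]
t 3.15 box [  -1.2 -165.9   93.3] yawoff -0.007 tilt [-0.001  0.001 -1.   ] F [-0.3  0.4  0.5] open 0.0 q [ 0.56  0.5  -0.34  1.75  0.2   0.93 -0.04]
```

View pics/s3z.png

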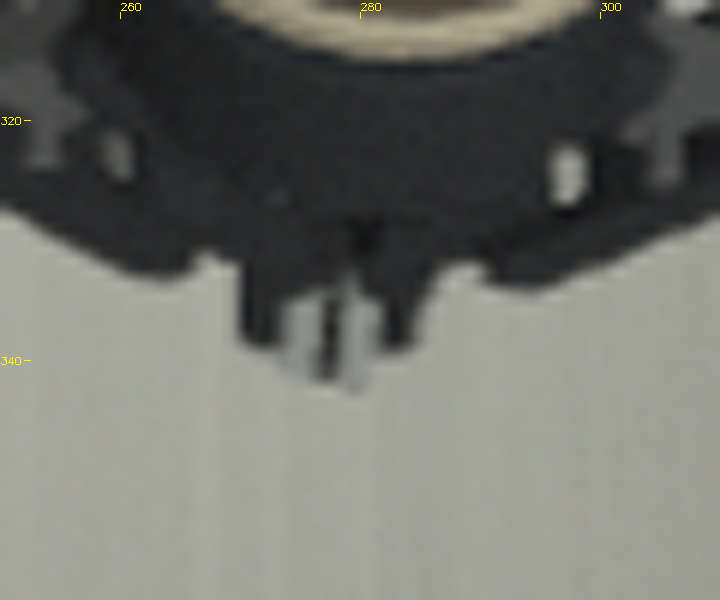

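send_rows --jaw '[0, 0, 0, 0, 0]' --xyz '[[0, 2, 0], [0, 4, 0], [0, 6, 0], [0, 8, 0], [0, 8, 0]]' --turn '[[0, 0, 0], [0, 0, 0], [0, 0, 0], [0, 0, 0], [0, 0, 0]]'

```text
clock: 3.65
tcp_pos: [0.5545, -0.2276, 0.0859]
ee_rot: [-1.571, 0.0, -1.752]
force: [-0.4, -0.4, -0.2]
opening: 0.003
```

Run:
```python
from h import *
st()
```

```text
t 3.65 box [  -0.8 -167.    85.9] yawoff -0.008 tilt [-0.  0. -1.] F [-0.4 -0.4 -0.2] open 0.0 q [ 0.56  0.5  -0.34  1.75  0.2   0.92 -0.05]
```

send_rows --jaw '[0, 0, 0, 0, 0]' --xyz '[[0, 2, 0], [0, 4, 0], [0, 6, 0], [0, 8, 0], [0, 8, 0]]' --turn '[[0, 0, 0], [0, 0, 0], [0, 0, 0], [0, 0, 0], [0, 0, 0]]'

```text
clock: 4.15
tcp_pos: [0.5543, -0.2278, 0.0778]
ee_rot: [-1.571, 0.0, -1.752]
force: [-0.0, -0.2, -0.1]
opening: 0.004
```

Run:
```python
from h import *
st()
```

```text
t 4.15 box [  -0.9 -167.2   77.8] yawoff -0.008 tilt [-0.001  0.    -1.   ] F [-0.  -0.2 -0.1] open 0.0 q [ 0.56  0.51 -0.34  1.76  0.21  0.9  -0.05]
```

Still no contact at 77.8, which is below the plate top at 84. That confirms the tip is above the reported TCP. I keep going in small steps.

send_rows --jaw '[0, 0, 0, 0]' --xyz '[[0, 2, 0], [0, 4, 0], [0, 6, 0], [0, 6, 0]]' --turn '[[0, 0, 0], [0, 0, 0], [0, 0, 0], [0, 0, 0]]'

```text
clock: 4.55
tcp_pos: [0.5544, -0.2278, 0.0718]
ee_rot: [-1.571, 0.0, -1.752]
force: [-0.4, 0.5, -0.5]
opening: 0.001
```

Run:
```python
from h import *
st()
crop("side",220,300,340,384,6,"pics/s4z.png"); st()
crop("top",380,170,440,260,6,"pics/t4z.png"); st()
```

```text
t 4.55 box [  -0.8 -167.2   71.8] yawoff -0.008 tilt [-0.001  0.    -1.   ] F [-0.4  0.5 -0.5] open 0.0 q [ 0.56  0.52 -0.34  1.76  0.21  0.89 -0.05]
t 4.6 box [  -0.7 -167.2   72. ] yawoff -0.008 tilt [-0.  0. -1.] F [0.5 0.  0.4] open -0.0 q [ 0.56  0.52 -0.34  1.76  0.21  0.89 -0.05]
t 4.65 box [  -0.6 -167.2   72.1] yawoff -0.008 tilt [-0.  0. -1.] F [0.7 0.6 0.4] open -0.0 q [ 0.56  0.52 -0.34  1.76  0.21  0.89 -0.05]
```

View pics/s4z.png

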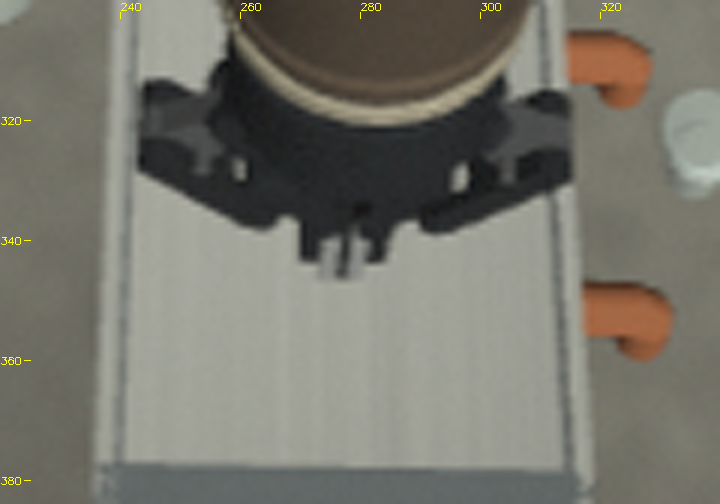

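View pics/t4z.png

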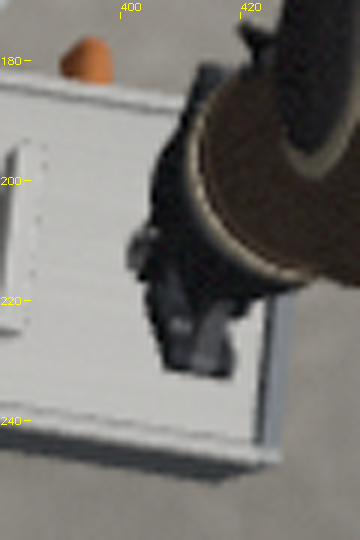

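The tip is at side (277,346) and top (402,212). Both triangulate to a tip height of about 105 mm while the TCP reads 72. I continue down gently until it touches.

send_rows --jaw '[0, 0, 0, 0, 0, 0, 0]' --xyz '[[0, 2, 0], [0, 4, 0], [0, 6, 0], [0, 8, 0], [0, 10, 0], [0, 12, 0], [0, 12, 0]]' --turn '[[0, 0, 0], [0, 0, 0], [0, 0, 0], [0, 0, 0], [0, 0, 0], [0, 0, 0], [0, 0, 0]]'

```text
clock: 5.35
tcp_pos: [0.5544, -0.2279, 0.0598]
ee_rot: [-1.571, 0.0, -1.752]
force: [0.3, -0.5, 0.5]
opening: -0.004
```

send_rows --jaw '[0, 0, 0]' --xyz '[[0, 1.5, 0], [0, 3, 0], [0, 3, 0]]' --turn '[[0, 0, 0], [0, 0, 0], [0, 0, 0]]'

```text
clock: 5.65
tcp_pos: [0.5544, -0.2278, 0.057]
ee_rot: [-1.571, 0.0, -1.752]
force: [-0.1, -0.2, 0.5]
opening: 0.002
```

send_rows --jaw '[0, 0, 0]' --xyz '[[0, 1.5, 0], [0, 3, 0], [0, 3, 0]]' --turn '[[0, 0, 0], [0, 0, 0], [0, 0, 0]]'

```text
clock: 5.95
tcp_pos: [0.5544, -0.2278, 0.0539]
ee_rot: [-1.571, 0.0, -1.752]
force: [-0.4, 0.7, -0.2]
opening: -0.003
```

Run:
```python
from h import *
st()
crop("side",220,300,340,384,6,"pics/s5z.png"); st()
```

```text
t 5.95 box [  -0.8 -167.2   53.9] yawoff -0.008 tilt [-0.  0. -1.] F [-0.4  0.7 -0.2] open -0.0 q [ 0.55  0.54 -0.33  1.78  0.22  0.86 -0.06]
t 6.0 box [  -0.7 -167.2   54.1] yawoff -0.008 tilt [-0.  0. -1.] F [-0.3 -0.2  0.1] open 0.0 q [ 0.55  0.54 -0.33  1.78  0.22  0.86 -0.06]
```

View pics/s5z.png

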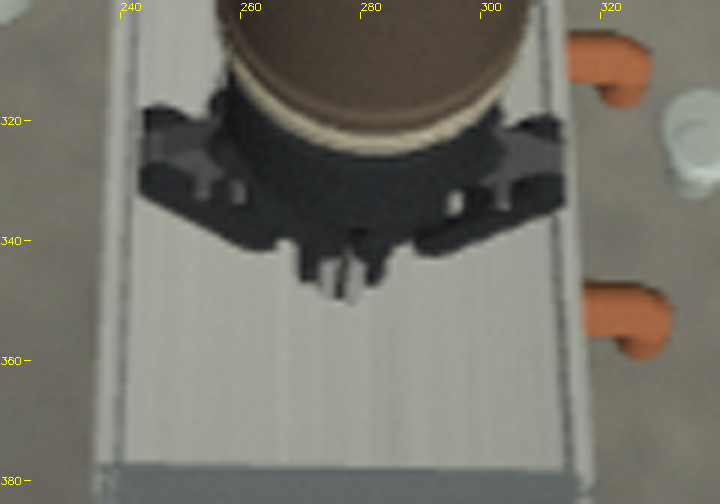

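send_rows --jaw '[0, 0, 0]' --xyz '[[0, 1.5, 0], [0, 2.5, 0], [0, 2.5, 0]]' --turn '[[0, 0, 0], [0, 0, 0], [0, 0, 0]]'

```text
clock: 6.3
tcp_pos: [0.5544, -0.2278, 0.0515]
ee_rot: [-1.571, 0.0, -1.752]
force: [0.5, 0.4, -0.8]
opening: 0.005
```

send_rows --jaw '[0, 0, 0]' --xyz '[[0, 1, 0], [0, 2, 0], [0, 2, 0]]' --turn '[[0, 0, 0], [0, 0, 0], [0, 0, 0]]'

```text
clock: 6.6
tcp_pos: [0.5545, -0.2279, 0.0495]
ee_rot: [-1.571, 0.0, -1.752]
force: [-0.7, -0.6, -0.0]
opening: 0.001
```

send_rows --jaw '[0, 0, 0]' --xyz '[[0, 1, 0], [0, 2, 0], [0, 2, 0]]' --turn '[[0, 0, 0], [0, 0, 0], [0, 0, 0]]'

```text
clock: 6.9
tcp_pos: [0.5545, -0.2278, 0.0475]
ee_rot: [-1.571, 0.0, -1.752]
force: [-0.2, -0.5, -0.2]
opening: 0.002
```

send_rows --jaw '[0, 0, 0]' --xyz '[[0, 1, 0], [0, 2, 0], [0, 2, 0]]' --turn '[[0, 0, 0], [0, 0, 0], [0, 0, 0]]'

```text
clock: 7.2
tcp_pos: [0.5547, -0.2279, 0.047]
ee_rot: [-1.57, -0.001, -1.752]
force: [-5.1, 2.2, 12.1]
opening: -0.003
```

Run:
```python
from h import *
st()
crop("side",220,300,340,384,6,"pics/s6z.png"); st()
```

```text
t 7.2 box [  -0.5 -167.2   47. ] yawoff -0.008 tilt [ 0.    -0.001 -1.   ] F [-5.1  2.2 12.1] open -0.0 q [ 0.55  0.55 -0.33  1.78  0.23  0.84 -0.07]
t 7.25 box [  -0.5 -167.2   47. ] yawoff -0.008 tilt [ 0.    -0.001 -1.   ] F [-3.5  0.7 11.5] open 0.0 q [ 0.55  0.55 -0.33  1.78  0.23  0.84 -0.07]
```

View pics/s6z.png

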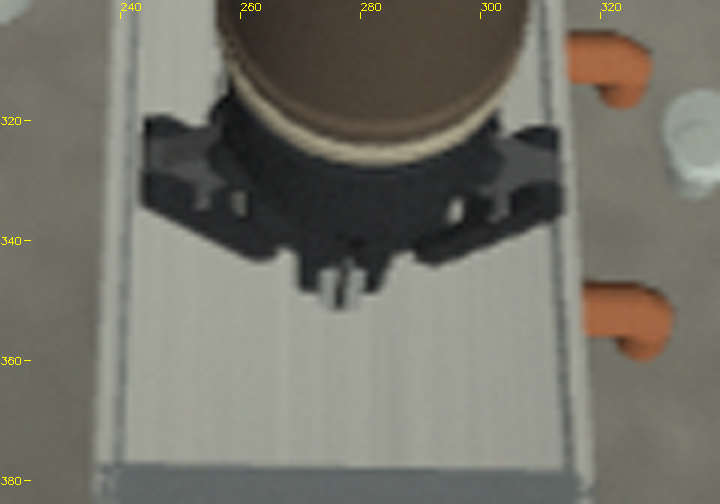

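The plate contact is at TCP z 47, where the plate top is 84, so the real fingertip is about 37 mm above the reported TCP. I raise 8 mm and push the rib.

send_rows --jaw '[0, 0, 0, 0, 0, 0, 0, 0]' --xyz '[[0, -5, 0], [0, -10, 0], [-8, -10, 0], [-16, -10, 0], [-24, -10, 0], [-30, -10, 0], [-36, -10, 0], [-42, -10, 0]]' --turn '[[0, 0, 0], [0, 0, 0], [0, 0, 0], [0, 0, 0], [0, 0, 0], [0, 0, 0], [0, 0, 0], [0, 0, 0]]'

```text
clock: 8.05
tcp_pos: [0.562, -0.1867, 0.0555]
ee_rot: [-1.571, -0.001, -1.752]
force: [-1.0, -2.7, 0.2]
opening: 0.002
```

Run:
```python
from h import *
st()
```

```text
t 8.05 box [  -0.4 -125.4   55.5] yawoff -0.008 tilt [-0.001 -0.001 -1.   ] F [-1.  -2.7  0.2] open 0.0 q [ 0.49  0.53 -0.34  1.79  0.23  0.85 -0.14]
```

Contact: −2.7 N, within the cover's sliding force. I keep pushing.

send_rows --jaw '[0, 0, 0, 0, 0, 0, 0, 0]' --xyz '[[-8, 0, 0], [-18, 0, 0], [-28, 0, 0], [-38, 0, 0], [-48, 0, 0], [-58, 0, 0], [-68, 0, 0], [-78, 0, 0]]' --turn '[[0, 0, 0], [0, 0, 0], [0, 0, 0], [0, 0, 0], [0, 0, 0], [0, 0, 0], [0, 0, 0], [0, 0, 0]]'

```text
clock: 8.85
tcp_pos: [0.5763, -0.109, 0.0557]
ee_rot: [-1.571, -0.0, -1.752]
force: [-0.4, -0.7, -1.3]
opening: 0.008
```

Run:
```python
from h import *
st()
crop("top",238,120,438,260,4,"pics/t7.png")
```

```text
t 8.85 box [  0.2 -46.3  55.7] yawoff -0.008 tilt [-0. -0. -1.] F [-0.4 -0.7 -1.3] open 0.01 q [ 0.36  0.52 -0.35  1.81  0.23  0.85 -0.28]
```

View pics/t7.png

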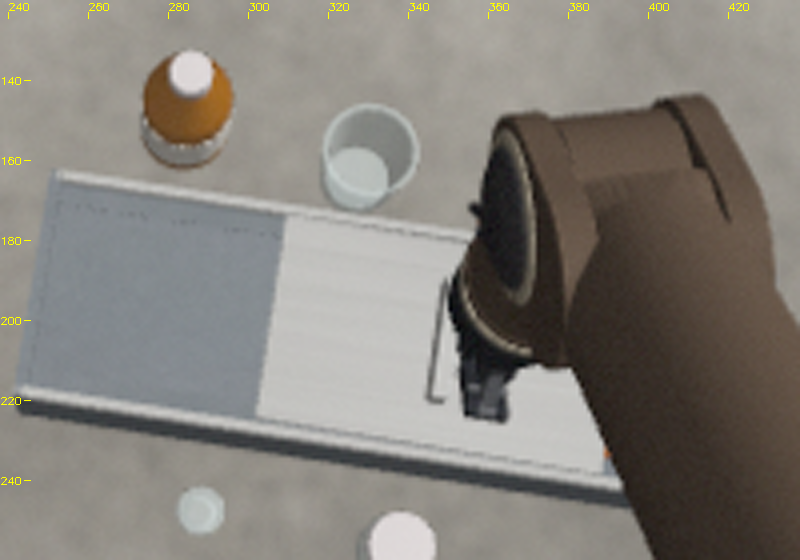

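The cover is sliding; its leading edge is now at about column 308.

send_rows --jaw '[0, 0, 0, 0, 0, 0, 0, 0]' --xyz '[[-10, 0, 0], [-22, 0, 0], [-34, 0, 0], [-46, 0, 0], [-58, 0, 0], [-70, 0, 0], [-82, 0, 0], [-94, 0, 0]]' --turn '[[0, 0, 0], [0, 0, 0], [0, 0, 0], [0, 0, 0], [0, 0, 0], [0, 0, 0], [0, 0, 0], [0, 0, 0]]'

```text
clock: 9.7
tcp_pos: [0.5932, -0.0166, 0.0558]
ee_rot: [-1.571, -0.0, -1.752]
force: [-2.2, -4.5, 2.6]
opening: 0.003
```

send_rows --jaw '[0, 0, 0, 0, 0, 0, 0, 0]' --xyz '[[-8, 0, 0], [-16, 0, 0], [-24, 0, 0], [-31, 0, 0], [-37, 0, 0], [-42, 0, 0], [-45, 0, 0], [-47, 0, 0]]' --turn '[[0, 0, 0], [0, 0, 0], [0, 0, 0], [0, 0, 0], [0, 0, 0], [0, 0, 0], [0, 0, 0], [0, 0, 0]]'

```text
clock: 10.5
tcp_pos: [0.6012, 0.0282, 0.0558]
ee_rot: [-1.572, -0.002, -1.752]
force: [-3.4, -7.2, 5.0]
opening: 0.0
```

Run:
```python
from h import *
st()
```

```text
t 10.5 box [ 1.1 93.1 55.8] yawoff -0.008 tilt [-0.001 -0.001 -1.   ] F [-3.4 -7.2  5. ] open 0.0 q [ 0.13  0.55 -0.36  1.77  0.24  0.87 -0.52]
```

send_rows --jaw '[0, 0, 0, 0]' --xyz '[[-1.5, 0, 0], [-3, 0, 0], [-4.5, 0, 0], [-4.5, 0, 0]]' --turn '[[0, 0, 0], [0, 0, 0], [0, 0, 0], [0, 0, 0]]'

```text
clock: 10.9
tcp_pos: [0.6019, 0.0324, 0.0558]
ee_rot: [-1.572, -0.002, -1.753]
force: [-2.7, -5.9, 5.0]
opening: -0.003
```

Run:
```python
from h import *
st()
crop("top",238,120,438,260,4,"pics/t8.png")
crop("side",200,140,400,384,2,"pics/s8.png")
```

```text
t 10.9 box [ 1.1 97.4 55.8] yawoff -0.009 tilt [-0.001 -0.001 -1.   ] F [-2.7 -5.9  5. ] open -0.0 q [ 0.13  0.55 -0.36  1.77  0.24  0.87 -0.52]
```

View pics/t8.png

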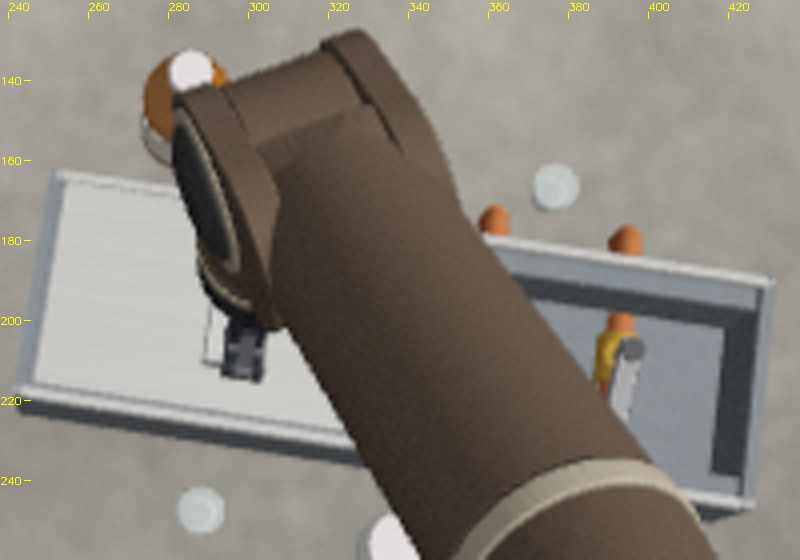

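View pics/s8.png

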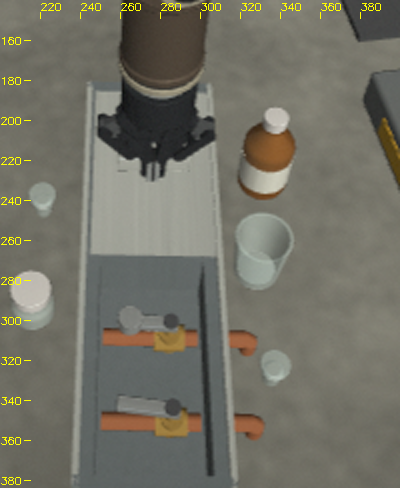

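The side view shows the disc lever in the bay nearer the cover: disc at (264,299), pivot at about (285,300). The plain lever is at (270,343). The cover is almost home, so I push to the stop.

send_rows --jaw '[0, 0, 0, 0]' --xyz '[[-1.5, 0, 0], [-3, 0, 0], [-4, 0, 0], [-4, 0, 0]]' --turn '[[0, 0, 0], [0, 0, 0], [0, 0, 0], [0, 0, 0]]'

```text
clock: 11.4
tcp_pos: [0.6025, 0.0359, 0.0557]
ee_rot: [-1.572, -0.002, -1.753]
force: [-3.7, -6.9, 6.0]
opening: -0.003
```

Run:
```python
from h import *
st()
```

```text
t 11.4 box [  1.1 100.9  55.7] yawoff -0.009 tilt [-0.001 -0.002 -1.   ] F [-3.7 -6.9  6. ] open -0.0 q [ 0.12  0.55 -0.36  1.76  0.24  0.87 -0.53]
```

send_rows --jaw '[0, 0, 0, 0]' --xyz '[[-1.5, 0, 0], [-3, 0, 0], [-4, 0, 0], [-4, 0, 0]]' --turn '[[0, 0, 0], [0, 0, 0], [0, 0, 0], [0, 0, 0]]'

```text
clock: 11.8
tcp_pos: [0.6024, 0.0358, 0.0558]
ee_rot: [-1.573, -0.007, -1.755]
force: [-7.3, -15.5, 9.8]
opening: 0.006
```

Run:
```python
from h import *
st()
```

```text
t 11.8 box [  1.1 100.8  55.8] yawoff -0.011 tilt [-0.003 -0.006 -1.   ] F [ -7.3 -15.5   9.8] open 0.01 q [ 0.11  0.55 -0.35  1.76  0.25  0.88 -0.54]
```

At the stop: y held at 100.8 while the force rose to 17 N. I back off, rise, and look at the levers.

send_rows --jaw '[0, 0, 0, 0, 0, 0, 0]' --xyz '[[8, 0, 0], [20, 0, 0], [25, -20, 0], [25, -50, 0], [25, -80, 0], [25, -90, 0], [25, -90, 0]]' --turn '[[0, 0, 0], [0, 0, 0], [0, 0, 0], [0, 0, 0], [0, 0, 0], [0, 0, 0], [0, 0, 0]]'

```text
clock: 12.5
tcp_pos: [0.6004, 0.0172, 0.1471]
ee_rot: [-1.568, 0.001, -1.751]
force: [-0.1, -0.2, -0.4]
opening: -0.0
```

Run:
```python
from h import *
st()
cv2.imwrite("pics/side9.png",cv2.cvtColor(camera("side"),cv2.COLOR_RGB2BGR))
crop("side",230,260,330,384,5,"pics/s9.png","pics/side9.png")
crop("side",220,160,340,270,5,"pics/s9b.png","pics/side9.png")
```

```text
t 12.5 box [  2.3  82.1 147.1] yawoff -0.007 tilt [ 0.003  0.001 -1.   ] F [-0.1 -0.2 -0.4] open -0.0 q [ 0.18  0.44 -0.39  1.7   0.19  1.04 -0.45]
```

View pics/s9.png

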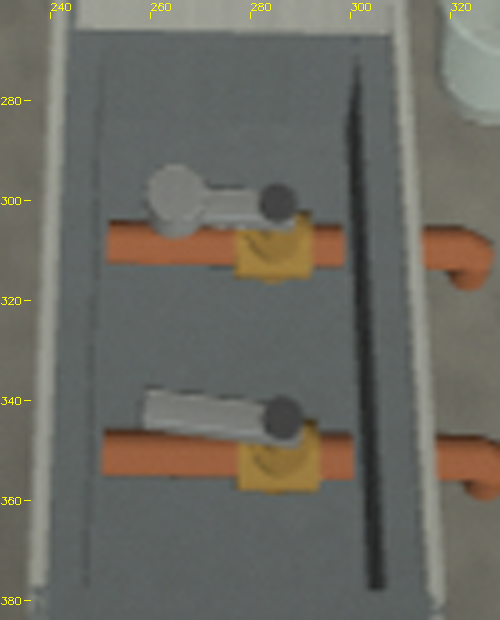

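View pics/s9b.png

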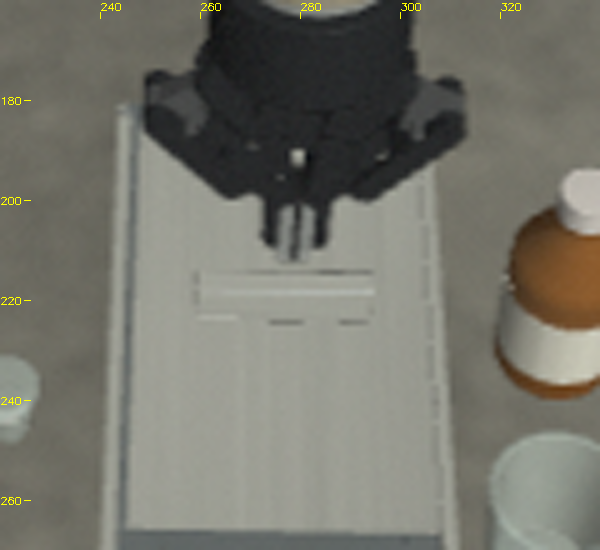

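Run:
```python
from h import *
f=lambda uv,z:w2b(ray("side",uv,z/1e3)).round(1)
print("edge",f((245,265.7),84),f((307,267.3),84))
d=f((265-.4,298-.4),68);print("disc",d)
for z in(62,70):print("pivot",f((285,300.2),z))
e=f((230+152/5,260+412/5),62);print("plain end",e)
print("rib top centre",f((276.5,216.5),108))
```

```text
edge [-64.1   3.6  84. ] [67.2  2.7 84. ]
disc [-21.8 -60.9  68. ]
pivot [ 20.5 -62.9  62. ]
pivot [ 19.9 -66.7  70. ]
plain end [ -29.3 -152.5   62. ]
rib top centre [  2.6 115.9 108. ]
```

The edge and rib positions put the cover at its end (rib y about 116). The marked lever is in the y −65 bay: disc at box (−22,−61), angle about 0.1. I move over the well to a point behind the lever.

Run:
```python
from h import *
print(delta(-22,-110,147),delta(-22,-110,60))
```

```text
(array([191.8,  -1.6, -22. ]), array([-0.001, -0.007, -0.001])) (array([191.9,  85.4, -22. ]), array([-0.001, -0.007, -0.001]))
```

send_rows --jaw '[0, 0, 0, 0, 0, 0, 0, 0]' --xyz '[[30, 0, -4], [70, 0, -8], [110, 0, -13], [150, 0, -18], [180, 10, -22], [192, 40, -22], [192, 70, -22], [192, 85, -22]]' --turn '[[0, 0, 0], [0, 0, 0], [0, 0, 0], [0, 0, 0], [0, 0, 0], [0, 0, 0], [0, -0.007, 0], [0, -0.007, 0]]'

```text
clock: 13.35
tcp_pos: [0.5403, -0.1682, 0.0567]
ee_rot: [-1.576, 0.001, -1.746]
force: [-0.0, 0.4, -0.1]
opening: 0.002
```

Run:
```python
from h import *
st()
crop("side",220,240,340,384,5,"pics/s10.png");st()
crop("top",330,150,440,260,5,"pics/t10.png")
```

```text
t 13.35 box [ -24.9 -110.9   56.7] yawoff -0.002 tilt [-0.005  0.002 -1.   ] F [-0.   0.4 -0.1] open 0.0 q [ 0.46  0.49 -0.32  1.86  0.2   0.83 -0.14]
t 13.4 box [ -25.6 -110.1   55.4] yawoff -0.001 tilt [-0.007  0.003 -1.   ] F [-0.7  0.6 -2.1] open 0.0 q [ 0.46  0.49 -0.32  1.86  0.2   0.83 -0.14]
```

View pics/s10.png

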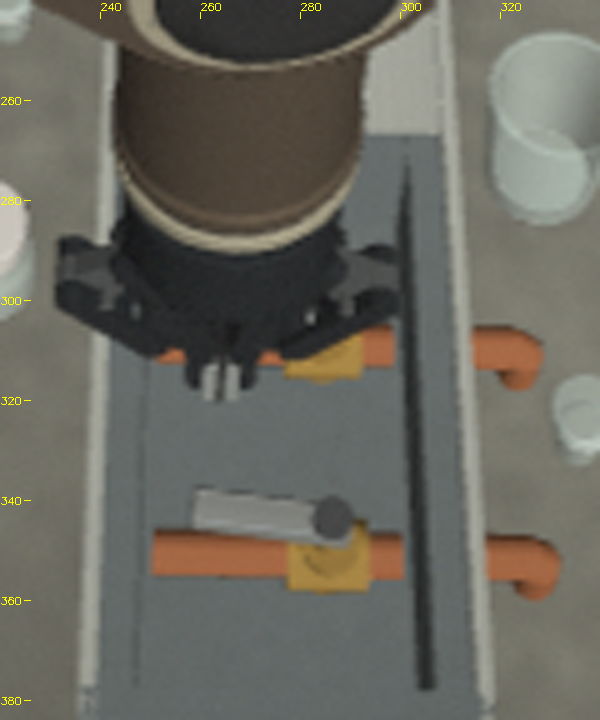

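View pics/t10.png

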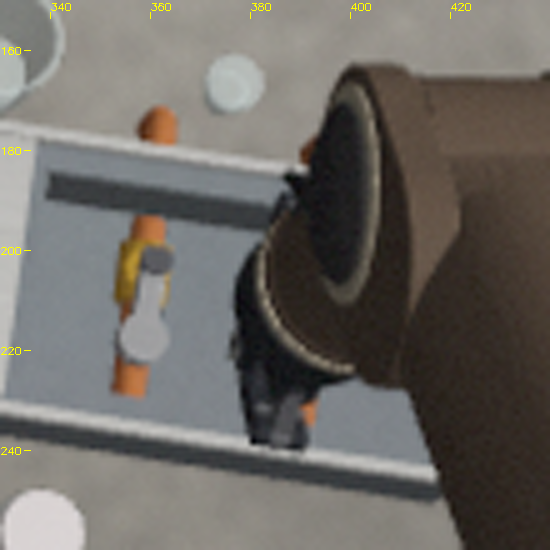

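Run:
```python
from h import *
f=lambda uv,z:w2b(ray("top",uv,z/1e3)).round(1)
print("disc",f((358.2,217),68),"pivot",f((360.7,201.3),68))
st(); print(delta(-22,-110,13))
```

```text
disc [-23. -60.  68.] pivot [ 18.8 -61.4  68. ]
t 13.45 box [ -24.6 -109.7   57.5] yawoff -0.0 tilt [-0.006  0.002 -1.   ] F [-0.5  0.3  1. ] open 0.0 q [ 0.46  0.49 -0.32  1.85  0.2   0.83 -0.14]
(array([ 0.3, 44.5,  2.9]), array([ 0.006, -0.   , -0.001]))
```

Top view: disc at (358.5,217), pivot at (361,201), with the finger clear on the −y side. Now I descend behind the lever.

send_rows --jaw '[0, 0, 0, 0, 0, 0, 0, 0]' --xyz '[[0, 8, 2], [0, 16, 2], [0, 24, 2], [0, 31, 2], [0, 37, 2], [0, 41, 2], [0, 43, 2], [0, 43, 2]]' --turn '[[0, 0, 0], [0, 0, 0], [0, 0, 0], [0, 0, 0], [0, 0, 0], [0, 0, 0], [0, 0, 0], [0, 0, 0]]'

```text
clock: 14.25
tcp_pos: [0.545, -0.1687, 0.0175]
ee_rot: [-1.571, 0.0, -1.745]
force: [0.5, 0.5, 1.1]
opening: -0.004
```

Run:
```python
from h import *
st()
crop("side",220,240,340,384,5,"pics/s11.png");st()
```

```text
t 14.25 box [ -20.3 -110.5   17.5] yawoff -0.001 tilt [-0.  0. -1.] F [0.5 0.5 1.1] open -0.0 q [ 0.44  0.55 -0.3   1.87  0.23  0.75 -0.16]
t 14.3 box [ -20.1 -110.5   17.7] yawoff -0.001 tilt [ 0. -0. -1.] F [-0.1 -1.  -0. ] open 0.0 q [ 0.44  0.55 -0.3   1.87  0.23  0.75 -0.16]
```

View pics/s11.png

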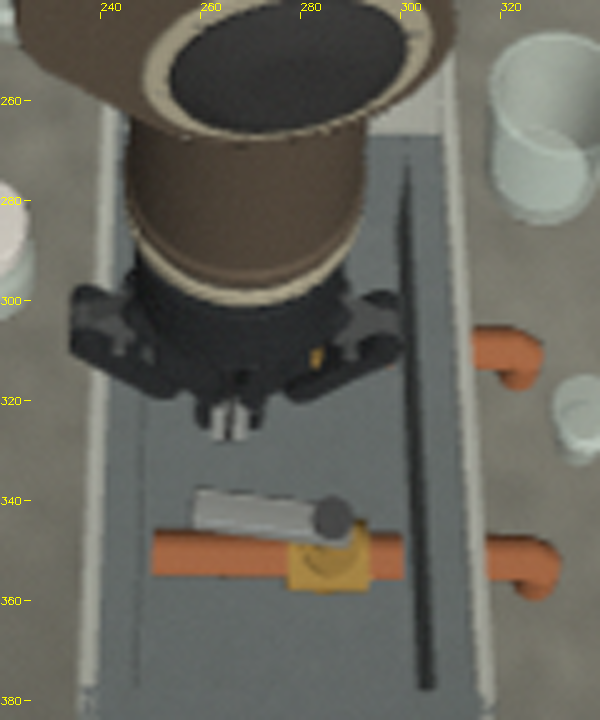

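```bash
cat >> h.py <<'E'
P=(20,-64)
def arc(ths,L=24,z=13.3,r=42):
    s=observe();R=Ro.from_euler("xyz",s["ee_rot"]);o=[]
    for th in ths:
        u=np.array([-np.cos(th),np.sin(th)]);t=np.array([np.sin(th),np.cos(th)])
        p=np.array(P)+r*u-L*t
        d,w=delta(p[0],p[1],z,-th); print(round(th,2),p.round(1),d,w)
E
python3 - <<'E'
from h import *
print(delta(-22,-110,13.3)); arc([-.05,0,.05,.1,.2])
E
```

```text
(array([-0.5,  4.4, -1.9]), array([-0.   , -0.001,  0.   ]))
-0.05 [-20.7 -90.1] [-20.5   4.4  -0.7] [-0.    -0.051  0.   ]
0 [-22. -88.] [-22.5   4.4  -1.9] [-0.    -0.001  0.   ]
0.05 [-23.1 -85.9] [-24.7   4.4  -3.1] [-0.     0.049  0.   ]
0.1 [-24.2 -83.7] [-26.8   4.4  -4.1] [-0.     0.099  0.   ]
0.2 [-25.9 -79.2] [-31.4   4.4  -5.9] [-0.     0.199  0.   ]
```

send_rows --jaw '[0, 0, 0, 0, 0, 0, 0, 0]' --xyz '[[0, 2, -1], [0, 4.4, -2], [-7, 4.4, -2], [-15, 4.4, -2], [-22.5, 4.4, -2], [-25, 4.4, -3], [-27, 4.4, -4], [-31.5, 4.4, -6]]' --turn '[[0, 0, 0], [0, 0, 0], [0, 0, 0], [0, 0, 0], [0, 0, 0], [0, 0.05, 0], [0, 0.1, 0], [0, 0.2, 0]]'

```text
clock: 15.1
tcp_pos: [0.5452, -0.137, 0.0135]
ee_rot: [-1.57, -0.001, -1.947]
force: [0.1, -4.0, -0.8]
opening: -0.002
```

Run:
```python
from h import *
st(); crop("side",220,240,340,384,5,"pics/s12.png"); st(); arc([.3,.4,.5,.6,.7,.8,.9])
```

```text
t 15.1 box [-25.5 -79.3  13.5] yawoff -0.203 tilt [ 0.001 -0.001 -1.   ] F [ 0.1 -4.  -0.8] open -0.0 q [ 0.35  0.54 -0.25  1.9   0.2   0.72 -0.39]
t 15.15 box [-25.9 -78.   13.5] yawoff -0.21 tilt [ 0.001 -0.    -1.   ] F [ 0.5 -1.7 -0.3] open -0.0 q [ 0.35  0.54 -0.25  1.9   0.19  0.72 -0.4 ]
0.3 [-27.2 -74.5] [-3.1  0.2 -2. ] [-0.001  0.09  -0.   ]
0.4 [-28.  -69.7] [-7.6  0.2 -3.8] [-0.001  0.19  -0.   ]
0.5 [-28.4 -64.9] [-12.3   0.2  -5.1] [-0.001  0.29  -0.   ]
0.6 [-28.2 -60.1] [-17.    0.2  -6. ] [-0.001  0.39  -0.   ]
0.7 [-27.6 -55.3] [-21.9   0.2  -6.3] [-0.001  0.49  -0.   ]
0.8 [-26.5 -50.6] [-26.7   0.2  -6.2] [-0.001  0.59  -0.   ]
0.9 [-24.9 -46. ] [-31.5   0.2  -5.7] [-0.001  0.69  -0.   ]
```

View pics/s12.png

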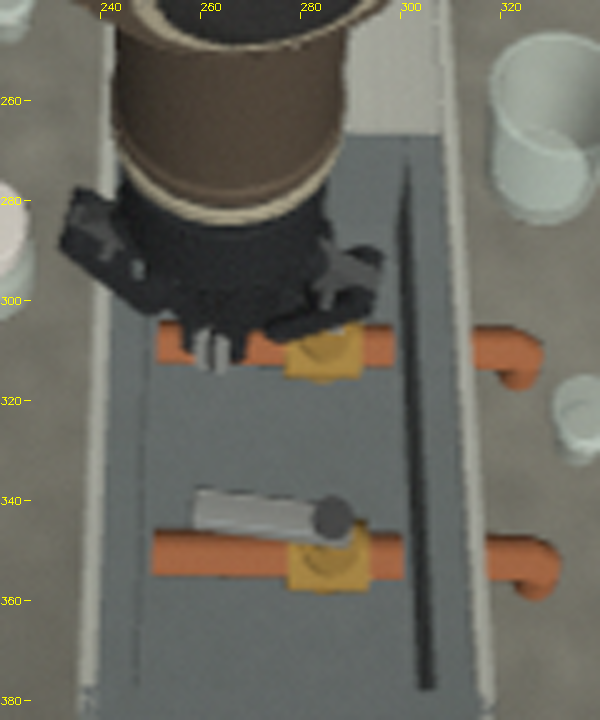

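There is contact (about 4 N) with the finger on the disc at about (262,310). I follow the arc.

send_rows --jaw '[0, 0, 0, 0, 0, 0, 0, 0]' --xyz '[[-3, 0, -2], [-7.5, 0, -4], [-12.5, 0, -5], [-17, 0, -6], [-22, 0, -6.5], [-27, 0, -6], [-31.5, 0, -5.5], [-31.5, 0, -5.5]]' --turn '[[0, 0.09, 0], [0, 0.19, 0], [0, 0.29, 0], [0, 0.39, 0], [0, 0.49, 0], [0, 0.59, 0], [0, 0.69, 0], [0, 0.69, 0]]'

```text
clock: 15.95
tcp_pos: [0.5512, -0.1042, 0.0134]
ee_rot: [-1.571, -0.0, -2.633]
force: [-0.6, 0.3, 0.3]
opening: -0.001
```

Run:
```python
from h import *
st(); crop("side",220,240,340,384,5,"pics/s13.png"); st(); arc([1.0,1.1,1.2,1.3,1.4,1.5])
```

```text
t 15.95 box [-25.3 -46.   13.4] yawoff -0.889 tilt [-0. -0. -1.] F [-0.6  0.3  0.3] open -0.0 q [ 0.16  0.53 -0.08  1.91  0.06  0.71 -1.02]
t 16.0 box [-25.2 -46.1  13.3] yawoff -0.886 tilt [ 0.  0. -1.] F [ 0.6 -0.5 -0.6] open -0.0 q [ 0.16  0.53 -0.08  1.91  0.06  0.71 -1.01]
1.0 [-22.9 -41.6] [-4.7  0.  -2. ] [-0.     0.114 -0.   ]
1.1 [-20.4 -37.5] [-9.2  0.  -3.7] [ 0.     0.214 -0.   ]
1.2 [-17.6 -33.6] [-13.9   0.   -4.9] [ 0.     0.314 -0.   ]
1.3 [-14.4 -30. ] [-18.6   0.   -5.7] [ 0.     0.414 -0.   ]
1.4 [-10.8 -26.7] [-23.5   0.   -5.9] [ 0.     0.514 -0.   ]
1.5 [ -6.9 -23.8] [-28.3   0.   -5.7] [ 0.     0.614 -0.   ]
```

View pics/s13.png

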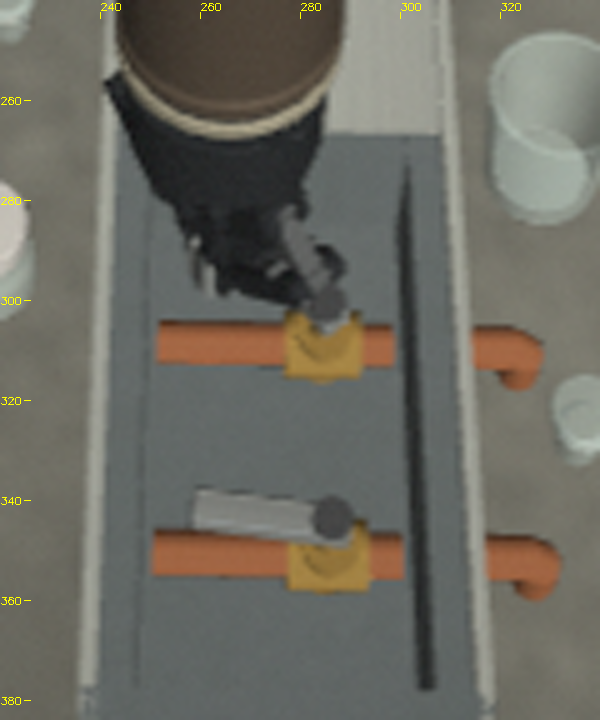

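send_rows --jaw '[0, 0, 0, 0, 0, 0, 0]' --xyz '[[-4.5, 0, -2], [-9, 0, -3.5], [-14, 0, -5], [-18.5, 0, -5.5], [-23.5, 0, -6], [-26, 0, -6], [-26, 0, -6]]' --turn '[[0, 0.11, 0], [0, 0.21, 0], [0, 0.31, 0], [0, 0.41, 0], [0, 0.51, 0], [0, 0.56, 0], [0, 0.56, 0]]'

```text
clock: 16.7
tcp_pos: [0.5705, -0.0867, 0.013]
ee_rot: [-1.571, -0.001, 3.092]
force: [-1.6, 1.4, -0.2]
opening: -0.0
```

Run:
```python
from h import *
st(); crop("side",220,240,340,384,5,"pics/s14.png"); st(); arc([1.5,1.55,1.6,1.65,1.7])
```

```text
t 16.7 box [ -9.3 -25.4  13. ] yawoff -1.447 tilt [-0.001  0.    -1.   ] F [-1.6  1.4 -0.2] open -0.0 q [ 0.02  0.54  0.07  1.88 -0.05  0.72 -1.51]
t 16.75 box [ -9.3 -25.4  13. ] yawoff -1.446 tilt [-0.001  0.    -1.   ] F [-1.9  0.2  0.3] open 0.0 q [ 0.02  0.54  0.07  1.88 -0.05  0.72 -1.51]
1.5 [ -6.9 -23.8] [-2.5 -0.3 -1.3] [0.    0.054 0.001]
1.55 [ -4.9 -22.5] [-4.7 -0.3 -2.4] [0.    0.104 0.001]
1.6 [ -2.8 -21.3] [-7.  -0.3 -3.3] [0.    0.154 0.001]
1.65 [ -0.6 -20.2] [-9.2 -0.3 -4.1] [0.    0.204 0.001]
1.7 [  1.6 -19.3] [-11.6  -0.3  -4.8] [0.    0.254 0.001]
```

View pics/s14.png

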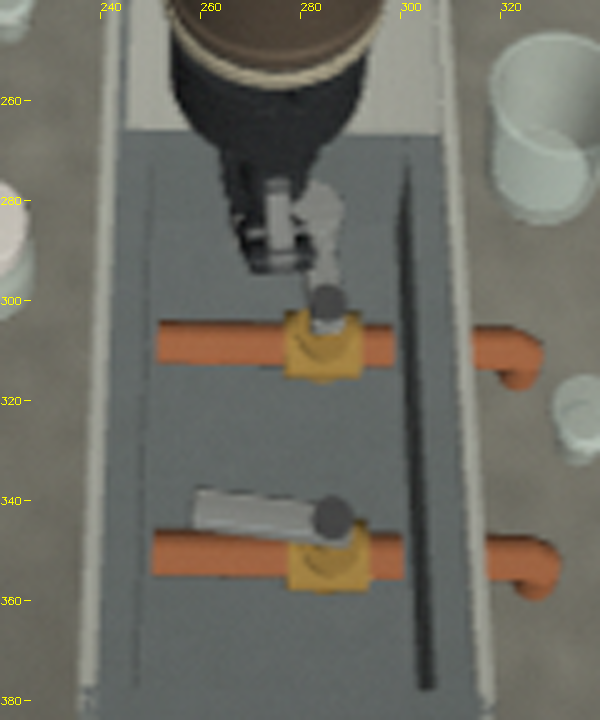

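The lever is nearly across: disc at (282,281), pivot at (284,300). I push into the stop in small steps.

send_rows --jaw '[0, 0, 0, 0, 0]' --xyz '[[-1.5, 0, -1], [-3, 0, -1.5], [-4.5, 0, -2], [-6, 0, -2.5], [-6, 0, -2.5]]' --turn '[[0, 0.04, 0], [0, 0.08, 0], [0, 0.1, 0], [0, 0.12, 0], [0, 0.12, 0]]'

```text
clock: 17.25
tcp_pos: [0.5765, -0.0845, 0.013]
ee_rot: [-1.571, -0.001, 2.97]
force: [-3.8, 3.8, 1.2]
opening: 0.005
```

Run:
```python
from h import *
st()
```

```text
t 17.25 box [ -3.7 -22.2  13. ] yawoff -1.569 tilt [-0.001  0.001 -1.   ] F [-3.8  3.8  1.2] open 0.01 q [-0.01  0.55  0.1   1.87 -0.08  0.73 -1.61]
```

send_rows --jaw '[0, 0, 0]' --xyz '[[-1, 0, 0], [-2, 0, 0], [-2, 0, 0]]' --turn '[[0, 0, 0], [0, 0, 0], [0, 0, 0]]'

```text
clock: 17.55
tcp_pos: [0.5765, -0.0845, 0.0129]
ee_rot: [-1.571, -0.005, 2.97]
force: [-8.9, 4.8, 5.7]
opening: -0.001
```

send_rows --jaw '[0, 0, 0]' --xyz '[[-1, 0, 0], [-2, 0, 0], [-2, 0, 0]]' --turn '[[0, 0, 0], [0, 0, 0], [0, 0, 0]]'

```text
clock: 17.85
tcp_pos: [0.5765, -0.0845, 0.0128]
ee_rot: [-1.571, -0.008, 2.97]
force: [-16.8, 6.4, 11.3]
opening: 0.002
```

Run:
```python
from h import *
st(); crop("side",220,240,340,384,5,"pics/s15.png"); st()
```

```text
t 17.85 box [ -3.7 -22.1  12.8] yawoff -1.569 tilt [-0.008  0.002 -1.   ] F [-16.8   6.4  11.3] open 0.0 q [-0.01  0.56  0.1   1.86 -0.08  0.74 -1.61]
t 17.9 box [ -3.7 -22.1  12.8] yawoff -1.569 tilt [-0.008  0.002 -1.   ] F [-14.8   6.3  11. ] open -0.0 q [-0.01  0.56  0.1   1.86 -0.08  0.74 -1.61]
```

View pics/s15.png

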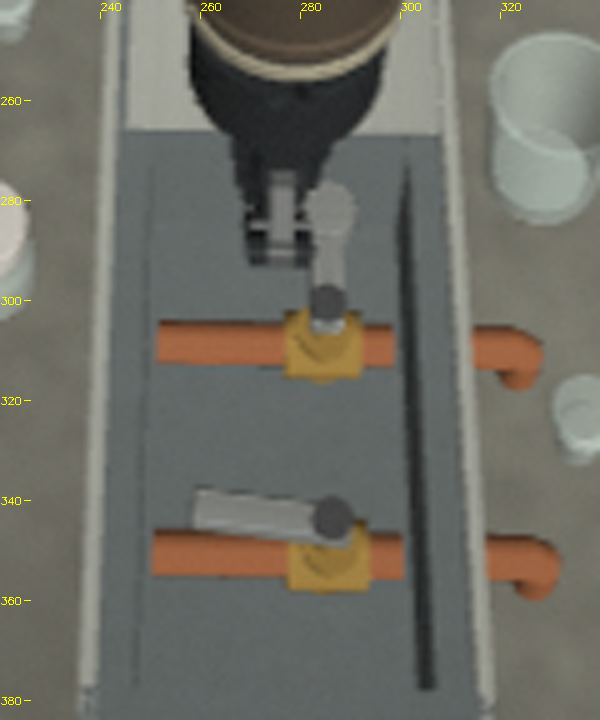

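The stop is firm: no motion while the force rose to about 21 N, and the lever is perpendicular to its pipe. I back off, rise and withdraw.

send_rows --jaw '[0, 0, 0, 0, 0, 0, 0, 0]' --xyz '[[5, 0, 0], [13, 0, 0], [17, 0, 0], [17, -20, 0], [17, -55, 0], [17, -95, 0], [17, -135, 0], [17, -160, 0]]' --turn '[[0, 0, 0], [0, 0, 0], [0, 0, 0], [0, 0, 0], [0, 0, 0], [0, 0, 0], [0, 0, 0], [0, 0, 0]]'

```text
clock: 18.7
tcp_pos: [0.5656, -0.0837, 0.1768]
ee_rot: [-1.571, 0.005, 2.968]
force: [0.9, -0.2, -0.3]
opening: 0.002
```

Run:
```python
from h import *
st(); print(delta(-200,-100,200,-1.57)); print(delta(-180,-380,200,-1.2))
```

```text
t 18.7 box [-14.6 -23.3 176.8] yawoff -1.571 tilt [ 0.005 -0.001 -1.   ] F [ 0.9 -0.2 -0.3] open 0.0 q [-0.04  0.33  0.13  1.76 -0.05  1.05 -1.64]
(array([185.2, -24.1,  76.8]), array([ 0.   , -0.001, -0.005]))
(array([165.2, -24.1, 356.8]), array([-0.001, -0.371, -0.005]))
```

send_rows --jaw '[0, 0, 0, 0, 0, 0, 0, 0]' --xyz '[[12, -5, 35], [26, -15, 75], [42, -20, 115], [58, -20, 155], [74, -20, 195], [90, -20, 235], [105, -20, 275], [110, -20, 300]]' --turn '[[0, 0, 0], [0, 0, 0], [0, 0, 0], [0, 0, 0], [0, 0, 0], [0, 0, 0], [0, 0, 0], [0, 0, 0]]'

```text
clock: 19.5
tcp_pos: [0.4013, -0.3633, 0.1939]
ee_rot: [-1.569, 0.001, 2.965]
force: [0.5, -1.1, 0.5]
opening: -0.0
```

Run:
```python
from h import *
st()
for n in("side","top"): cv2.imwrite(f"pics/{n}20.png",cv2.cvtColor(camera(n),cv2.COLOR_RGB2BGR))
crop("top",238,120,438,260,4,"pics/t20z.png","pics/top20.png")
```

```text
t 19.5 box [-128.3 -326.9  193.9] yawoff -1.575 tilt [ 0.001 -0.002 -1.   ] F [ 0.5 -1.1  0.5] open -0.0 q [ 0.41  0.27  0.29  1.82 -0.08  1.07 -1.02]
```

View pics/side20.png

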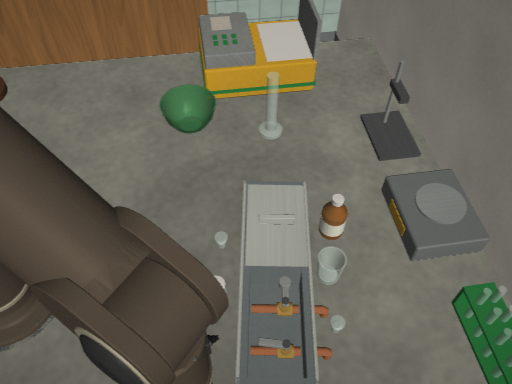

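View pics/t20z.png

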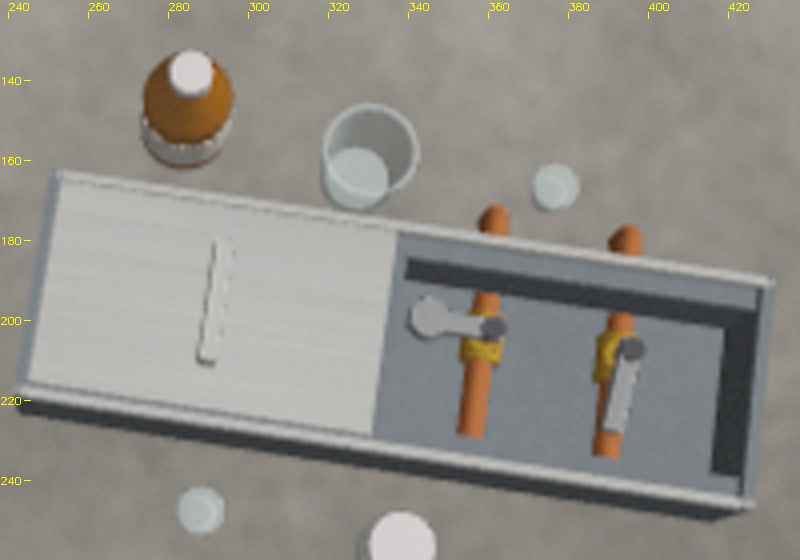

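Run:
```python
from h import *
f=lambda uv,z:w2b(ray("top",uv,z/1e3))
d=f((344.7,199),68);p=f((360.9,201.7),70);print(d.round(1),p.round(1),np.arctan2((d-p)[1],-(d-p)[0]))
a=cv2.imread("pics/top0.png").astype(int);b=cv2.imread("pics/top20.png").astype(int)
m=(abs(a-b).max(2)>25).astype(np.uint8);n,l,s,c=cv2.connectedComponentsWithStats(m)
print([x.tolist() for x in s[1:] if x[4]>8])
st()
```

```text
[ 18.3 -19.8  68. ] [ 17.4 -61.7  70. ] 1.5929413102986913
[[245, 165, 92, 64, 4420], [335, 179, 92, 65, 4490], [477, 250, 35, 36, 687]]
t 19.6 box [-127.9 -327.8  193.8] yawoff -1.577 tilt [ 0.    -0.003 -1.   ] F [ 0.6 -0.5  0.6] open 0.0 q [ 0.41  0.27  0.29  1.82 -0.08  1.06 -1.02]
```

The only pixel changes are inside the box and where the arm is. The lever angle measures about 1.59, against a stop at 1.571. I let the arm settle, then hand in.

send_rows --jaw '[0, 0, 0]' --xyz '[[0, 0, 0], [0, 0, 0], [0, 0, 0]]' --turn '[[0, 0, 0], [0, 0, 0], [0, 0, 0]]'

```text
clock: 19.9
tcp_pos: [0.405, -0.3584, 0.1933]
ee_rot: [-1.571, 0.0, 2.971]
force: [-0.3, 0.5, 0.3]
opening: 0.002
```

Run:
```python
from h import *
st(); print(sign_off())
```

```text
t 19.9 box [-125.5 -321.6  193.3] yawoff -1.569 tilt [ 0.  0. -1.] F [-0.3  0.5  0.3] open 0.0 q [ 0.4   0.27  0.28  1.82 -0.09  1.07 -1.02]
the job is handed in; nothing more can be done
None
```

I pushed the cover by its rib to its end stop, then turned the disc lever (the y −65 bay) clockwise to its stop. I then withdrew and handed in at 19.9 s.

**Final checks:**
- **Cover:** it met a hard stop at 17 N, and the pictures put the rib at about y 116, against a nominal 117. The cover edge measured y 3 instead of the nominal 7. I put that down to calibration error, since the cover met the end wall.
- **Marked lever:** it met a hard stop at about 21 N. The top view gives an angle of about 1.59 rad, against 1.571 fully shut.
- **Plain lever and glassware:** the plain lever looks untouched. The before and after top views differ only inside the box and where the arm is, so no glassware moved.
- **Robot:** the fingers are clear of everything and the measured force is about zero.

**One disagreement:** the reported TCP height read about 37 mm lower than the real fingertip. Because of this, my first push passed over the rib without touching it. I found the true height with a light 12–13 N touch on the cover plate and corrected for it in every later move.

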